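Shut the mould-cooling valve under the sliding cover of the water box

ROBOT

A 6-joint arm with a two-finger parallel gripper is mounted at the origin on a cart in front of the work surface, level with it; the furniture and walls round the work are solid. World frame = base frame: x ahead of the robot, y to its left, z up, the work surface at z = 0. Lengths are in mm, angles in degrees, forces in N, time in s.
With the tool pointing down it reaches from about 350 to 850 mm from the base axis. Payload 8.1 kg.
Tool frame: the origin (TCP) lies at the centre of the arm's flange, where the gripper is bolted on; the fingertips stand 173 mm ahead of it and the grasp point (between the pads) lies 155 mm ahead of it; z points along the fingers, y is the line along which they close (so a half turn about z gives the same grasp; the last joint's range is limited). The gripper opens to 85 mm and grips with 20 to 120 N. Pads are 22 mm wide; open, the fingers measure 114 mm over their backs; the gripper's body (76 mm by 85 mm) begins 54 mm behind the grasp point. The pads swing forward as they close: fully open they stand 13 mm farther back than shut.
Start: joints at [71.54, 7.471, 85.268, -0, 87.261, -4.893], TCP at [140.734, 583.267, 404.692] pointing down, gripper open.
Joint ranges: [-169.43, 169.43], [-51.17, 129.36], [1.28, 143.12], [-76.62, 256.62], [0, 156.53], [-152.29, 152.29]. Speed limits (degrees/s): [136.94, 136.94, 159.86, 180, 180, 180].

INTERFACE

Orientations are given as [roll, pitch, yaw] about the fixed x, y, z axes, in that order (R = Rz(yaw) Ry(pitch) Rx(roll)).
In Python, from bench import * gives the robot as it stands.
- The arm moves only by the shell command python3 -m jog 'ROWS' [FORCE]. ROWS is text: rows parted by semicolons, each of 7 numbers parted by spaces: the shift along the tool's x, y, z scaled (see below), then the turn, a rotation vector about the tool's x, y, z scaled (see below), then the closure, from -1 (fully open) to 1 (shut). In form: tx ty tz wx wy wz hand; .... A call has 1 to 5 rows; each row shifts and turns the commanded pose from where the row before left it, along the tool's axes as they then stand; what a row does not reach is not made up. The controller multiplies each number of a shift by 0.1 m and each number of a turn by 60 degrees. A row lasts 1/8 s, in which the tool goes at most 62.5 mm and 10.7 degrees, less where a joint would pass 70% of its speed; a pose out of reach is approached as far as the arm can. A call with a number of a shift or a turn outside -1 to 1 is refused whole. A call with a gripper value outside its range is refused whole. The fingers move at their own pace and stop on an object; FORCE is the grip in N (left out, the last holds). Time passes only in rows, so rows that do not move let the fingers close. It gives the time, the measured TCP pose, the force, the opening and the grip force at its end, in the units of the state.
- sense(): the state, without advancing time (a new reading comes with each control period).
- snapshot(name): name is "scene" or "top"; returns a dict with "img" (480x640x3 uint8, red, green, blue), "fx", "fy", "cx", "cy" (pixels), "extrinsics" (4x4, takes a point from camera to world coordinates). Camera axes: x right, y down, z forward; pixel columns grow to the right and rows downward; lengths in mm; the calibration is good to about 2 mm. A picture is of the moment at which its call begins. There is no depth.
- hand_in(): hands the job in; it is judged then, once.
The state is a dict: "time": time; "joint_pos": joint angles; "qd": joint speeds; "joint_efforts": joint torques, N m; "tool_pos": TCP position; "tcp_rot": TCP orientation; "ft_force": force on the tool from outside, world axes, zero at the start; "wrist_torque": the same for the moment, N m; "finger_gap": finger opening in mm; "grip_force": force on a finger pad.
Only numpy, scipy, OpenCV 4.12 (cv2) and the standard library are available. Lean on these libraries where they do the work, as an engineer would, in place of code of your own. Each camera call takes 0.05 s, during which the arm holds its last target. There are 200 camera calls.

TASK

The mould is coming off the press, so its cooling water must be shut off: push the ribbed metal cover of the grey water box all the way to the right until it meets its stop, then push the red valve lever clockwise until it is fully shut, square across its pipe. Push gently, and only with the fingertips or the outside of the fingers: do not pinch, lift or tip anything, leave the blue lever open as it is (it cools the barrel), do not disturb the beaker, spanner and orange casting round the box, and leave the cover open so that the shut lever can be seen.

Things in the scene. Friction and masses are not known exactly. Their poses are not given: they have to be found in the camera images.
- water_box: Fixed dark grey sheet-metal trough, 135 (x) x 380 (y) x 66 mm high, walls 4 mm. Origin: centre of its underside; x away from the robot, y along it to the left, z up. Left part (y +3 to +186 mm): open bay with the two valves, floor 4 mm up. Right part: flat deck level with the wall tops, with a small stop tab at its right end (y = -186 mm).
- cover: Loose light grey ribbed metal plate, 144 (x) x 188 (y) x 3 mm, about 0.4 kg, lying on the wall tops, guided by its turned-down front and rear edges outside the walls (2 mm play each side). Slides along the box's y against 1 to 4 N of friction. Origin: centre of the plate's underside, 66 mm above the bench; axes as the box's.
- cover_bar (a point): Centre of the black finger bar on the cover, 77 mm above the bench: 80 mm along x, 11 mm thick along y, 16 mm tall, top 85 mm above the bench, standing on the cover's top face at 69 mm, 35 mm in from its left edge. In the box's frame y = +143 to +155 mm when closed, -33 mm with the cover at its right-hand stop.
- red_pivot (a point): Point on the upright axis of the red-handled ball valve, at mid-height of its lever, 50 mm above the bench. In the box's frame the valves stand at x = +18 mm and y = +58 and +128 mm; red is at either place. Only the levers and their stems (10 mm radius) stand above 38 mm in the bay.
- red_tip (a point): End of the red lever, 45 mm from its pivot. The grip is a red sleeve 13 mm wide and 12 mm tall, 44 to 56 mm above the bench, from 12 to 45 mm from the pivot.
- red_lever (a joint): Angle of the red lever in rad. 0: open, lever along its pipe, pointing to the box's -x (to the robot). It grows clockwise seen from above, to 1.57: fully shut at its stop, lever square across the pipe, pointing to the box's +y (left). Stays where it is left; about 3 N at the sleeve moves it.
- blue_pivot (a point): The same point of the blue-handled valve, which is of the same size and shape and must stay as it is.
- blue_tip (a point): End of the blue lever, 45 mm from its pivot.
- blue_lever (a joint): Angle of the blue lever, as for the red one; nearly open, to be left alone.
- beaker: Empty translucent beaker, 64 mm across and 81 mm tall, loose, standing off the right end of the box. Origin: centre of its underside.
- spanner: Chrome spanner, 151 x 30 x 8 mm, loose, lying in front of the box. Origin: centre of its underside.
- gear_casting: Orange gear-shaped plastic casting, 34 mm across and 7 mm thick, loose, lying in front of the box. Origin: centre of its underside.

How it is judged (in metres and radians):
On the way, in this order (a step that is already met when the one before it is completed fails the run):
1. the cover is pushed to its right-hand stop and the bay is uncovered (y of cover_bar in the frame of water_box below -0.015 m), for 0.2 s.
2. the red lever is pushed fully shut (value of joint red_lever above 1.45 rad), for 0.2 s.
At the end, for the whole second after the job is handed in: The red lever is shut to within 0.12 rad of its stop, the cover lies flat on the box within 18 mm of its right-hand stop, the blue lever's end is within 10 mm of where it was, and the beaker, spanner and casting are within 15 mm of where they were (value of joint red_lever above 1.45 rad and y of cover_bar in the frame of water_box below -0.015 m and z of cover_bar in the frame of water_box between 0.072 and 0.082 m and angle between cover_bar's own z axis and vertical below 0.05 rad and linear speed of cover below 0.01 m/s and distance of blue_tip from where it was at the start of the episode below 0.01 m and distance of each of beaker, spanner, gear_casting from where it was at the start of the episode below 0.015 m); the robot touches nothing.
It fails at once if the cover is lifted or tipped off the box (z of cover_bar in the frame of water_box above 0.085 m or angle between cover_bar's own z axis and vertical above 0.1 rad).
It fails at once if the cover or a lever is pinched or forced (more than 32 N from the fingers) (contact force between the fingers and cover above 32 N or contact force between the fingers and red_lever above 32 N).
It fails at once if the blue lever is moved (distance of blue_tip from where it was at the start of the episode above 0.01 m).
It fails at once if the beaker is pushed or knocked over (distance of beaker from where it was at the start of the episode above 0.015 m or angle between beaker's own z axis and vertical above 0.2 rad).
It fails at once if the spanner or the casting is moved or picked up (distance of any of spanner, gear_casting from where it was at the start of the episode above 0.015 m).
It also fails if it takes over 42 s, if anything falls off the work surface, if the arm or the gripper's body presses on something with over 40 N, if the wrist force passes 120 N, or if a joint passes its speed limit or range.

## Working session

There is one attempt and no reset: what is moved stays moved. The work goes in short steps, Python scripts to look and compute and a shell command to move; the robot and the scene stay as the last step left them, time stands still between calls to the robot, and variables do not carry over. Pictures are saved under pics/ and viewed, at most 10 in all, crops included, and the job is handed in when it is done.

```bash
mkdir -p pics
python3 - <<'E'
from bench import *
import cv2,numpy as np
for n in("top","scene"):
    s=snapshot(n); cv2.imwrite(f"pics/{n}0.png",s["img"][:,:,::-1]); np.savez(f"{n}0.npz",**s)
    print(n,s["fx"],s["fy"],s["cx"],s["cy"],np.round(s["extrinsics"],3).tolist())
st=sense();print({k:np.round(v,2).tolist() for k,v in st.items()})
E
```

```text
top 491.43858801375677 491.43858801375677 324.21257988489117 233.74417052146808 [[-0.027, -0.985, 0.171, 426.783], [-1.0, 0.027, -0.001, -12.197], [-0.004, -0.171, -0.985, 916.036], [0.0, 0.0, 0.0, 1.0]]
scene 510.28679292299233 510.28679292299233 315.75277870501395 239.66748729914326 [[-0.961, -0.133, 0.244, 331.381], [-0.277, 0.4, -0.874, 761.442], [0.018, -0.907, -0.421, 451.811], [0.0, 0.0, 0.0, 1.0]]
{'time': 0.1, 'joint_pos': [71.54, 7.51, 85.32, -0.0, 87.26, -4.89], 'qd': [0.1, -0.25, -0.15, 0.04, -0.06, 0.0], 'joint_efforts': [0.0, -57.1, -50.19, -0.0, 0.01, 0.0], 'tool_pos': [140.66, 583.07, 403.72], 'tcp_rot': [-179.9, -0.01, 166.43], 'ft_force': [-0.23, 1.39, 0.32], 'wrist_torque': [-0.02, 0.01, 0.03], 'grip_force': 0.0, 'finger_gap': 85.12}
```

View pics/top0.png

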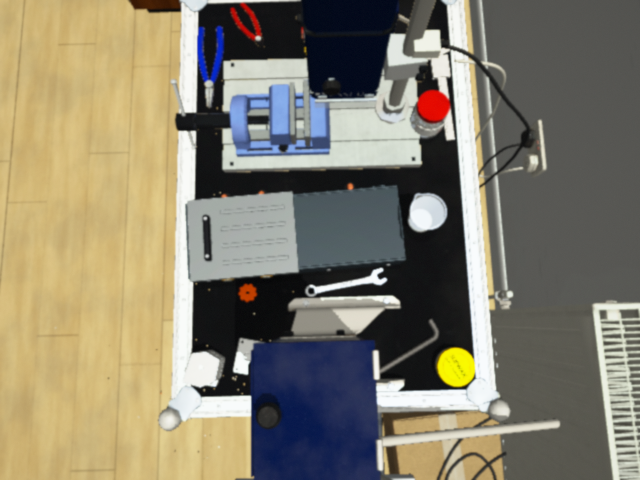

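View pics/scene0.png

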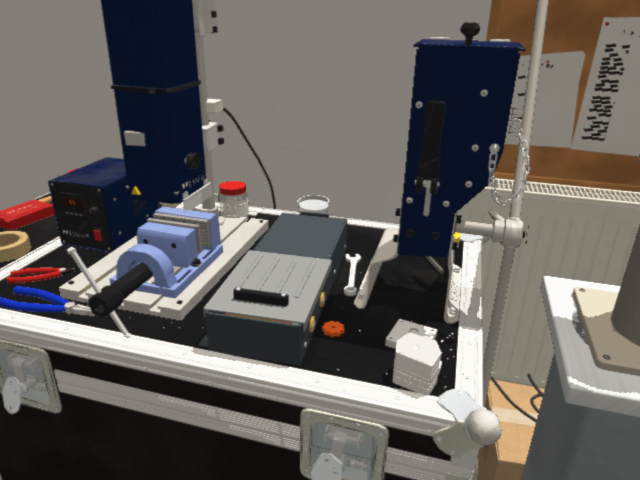

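Top: closed cover at the left, with its bar at about (207,238). The deck runs to (405,225). Beaker (427,212), spanner (345,283) and casting (248,293) are visible. A blue machine head with a knob at (268,414) stands near the robot. The scene view shows the same knob at (471,33) and the bar at (260,296).

```bash
cat > h.py <<'E'
import numpy as np
C={n:np.load(f"{n}0.npz") for n in("top","scene")}
def ray(n,p):
    s=C[n];E=s["extrinsics"];d=E[:3,:3]@np.array([(p[0]-s["cx"])/s["fx"],(p[1]-s["cy"])/s["fy"],1]);return E[:3,3],d
def on(n,p,z):
    o,d=ray(n,p);return (o+d*(z-o[2])/d[2])[:2]
def tri(a,b):
    o,d=ray("top",a);q,e=ray("scene",b);t=np.linalg.lstsq(np.c_[d,-e],q-o,rcond=None)[0]
    A,B=o+d*t[0],q+e*t[1];return np.round((A+B)/2),round(np.linalg.norm(A-B),1)
def proj(n,P):
    s=C[n];E=s["extrinsics"];c=E[:3,:3].T@(np.array(P)-E[:3,3]);return c[:2]/c[2]*s["fx"]+[s["cx"],s["cy"]]
E
python3 - <<'E'
from h import *
print("knob",tri((268,414),(471,33)))
for z in (300,400,500,600):print(z,[on("top",p,z).round() for p in((252,345),(378,340))],[on("scene",p,z).round() for p in ((415,42),(522,42),(400,250),(440,255))])
import cv2
hsv=cv2.cvtColor(C["top"]["img"],cv2.COLOR_RGB2HSV);g=C["top"]["img"].astype(int)
print("bar",on("top",(207,238),85),on("top",(206,217),85),on("top",(208,259),85))
# box corners: deck polygon
sp=g.max(2)-g.min(2);v=g.max(2)
for nm,m in(("cover",(v>125)&(v<190)&(sp<25)),("deck",(v>40)&(v<100)&(sp<35))):
    m=m.astype(np.uint8);m[:180]=0;m[285:]=0;m[:,:183]=0;m[:,406:]=0
    m=cv2.morphologyEx(m,cv2.MORPH_OPEN,np.ones((5,5)))
    c=max(cv2.findContours(m,0,2)[0],key=cv2.contourArea);r=cv2.minAreaRect(c);b=cv2.boxPoints(r)
    z=69 if nm=="cover" else 66
    W=np.array([on("top",p,z) for p in b]);print(nm,b.round().tolist(),W.round(1).tolist(),np.linalg.norm(np.diff(W,axis=0),axis=1).round(1),W.mean(0).round(1))
E
```

```text
knob (array([337.,  46., 421.]), np.float64(3.2))
300 [array([398.,  80.]), array([399., -75.])] [array([  582., -1734.]), array([  105., -2030.]), array([360., 444.]), array([334., 443.])]
400 [array([402.,  65.]), array([404., -65.])] [array([417., -90.]), array([ 254., -191.]), array([341., 653.]), array([332., 653.])]
500 [array([407.,  50.]), array([408., -55.])] [array([ 252., 1554.]), array([ 403., 1647.]), array([322., 862.]), array([331., 862.])]
600 [array([412.,  35.]), array([413., -44.])] [array([  87., 3197.]), array([ 553., 3486.]), array([ 303., 1071.]), array([ 329., 1072.])]
bar [568.86317909 188.44679086] [605.71374415 190.67681581] [532.55412223 186.24953546]
cover [[182.0, 201.0], [292.0, 191.0], [299.0, 272.0], [189.0, 281.0]] [[640.0, 238.1], [652.0, 42.8], [508.1, 33.0], [496.8, 222.8]] [195.6 144.2 190.1] [574.2 134.2]
deck [[293.0, 192.0], [399.0, 184.0], [403.0, 237.0], [297.0, 245.0]] [[650.3, 40.8], [660.0, -149.2], [564.4, -151.3], [555.1, 35.2]] [190.3  95.6 186.7] [607.4 -56.1]
```

```bash
python3 -m jog '-.48 -.21 0 0 0 0 1;-.48 -.21 0 0 0 0 1;-.48 -.21 0 0 0 0 1;-.48 -.21 0 0 0 0 1;-.48 -.21 0 0 0 0 1' 20
python3 -c "
from bench import *;s=sense();print(s['joint_pos'],s['tool_pos'],s['tcp_rot'])"
```

```text
time: 0.72
tool_pos: [350.4, 423.6, 404.3]
tcp_rot: [-180.0, -0.0, 166.4]
ft_force: [0.9, 0.4, -0.0]
finger_gap: 0.8
grip_force: 0.0
[ 4.50557311e+01 -2.69823150e-01  9.33790146e+01 -1.05233469e-03
  8.69272058e+01 -3.13826646e+01] [350.4460242  423.60173792 404.27076071] [-1.79968380e+02 -1.80568404e-02  1.66438447e+02]
```

```bash
python3 -m jog '-.45 -.19 0 0 0 .17 1;-.45 -.19 0 0 0 0 1;-.45 -.19 0 0 0 0 1;-.4 -.17 0 0 0 0 1;0 0 .3 0 0 0 1'
python3 -c "
from bench import *;s=sense();print(s['joint_pos'],s['tool_pos'],s['tcp_rot'])"
```

```text
time: 1.35
tool_pos: [488.2, 291.0, 376.7]
tcp_rot: [179.8, 0.2, 156.0]
ft_force: [-0.8, 1.2, -0.4]
finger_gap: -0.0
grip_force: 0.0
[ 2.56509114e+01  3.26257750e+00  9.26698189e+01 -4.69390125e-02
  8.37803316e+01 -4.03537500e+01] [488.15534603 291.04298558 376.73750028] [179.81131238   0.22158729 156.00926494]
```

```bash
python3 -m jog '0 0 .1 0 0 .17 1;0 0 .1 0 0 .17 1;0 0 .1 0 0 .17 1;0 0 .1 0 0 .17 1;0 0 .1 0 0 .17 1'; python3 -m jog '0 0 0 0 0 .17 1;0 .4 0 0 0 0 1;0 .4 0 0 0 0 1'
cat > f.py <<'E'
from bench import *;from h import *
s=sense();J=np.radians(s['joint_pos']);p=s['tool_pos']
print(np.degrees(J).round(2),np.round(p,1),np.round(s['tcp_rot'],1))
D=[(7.51,85.32,599.8,403.7),(-.27,93.38,549.8,404.3),(3.26,92.67,568.3,376.7),(*np.degrees(J[1:3]),np.hypot(p[0],p[1]),p[2])]
A=[];B=[]
for a,b,r,z in D:
    a,b=np.radians([a,b]);A+=[[1,0,np.sin(a),np.sin(a+b)],[0,1,np.cos(a),np.cos(a+b)]];B+=[np.sqrt(r*r-51**2),z]
print(np.linalg.lstsq(np.array(A),np.array(B),rcond=None)[:2], 'off',np.hypot(p[0],p[1])*np.sin(np.arctan2(p[1],p[0])-J[0]))
E
python3 f.py
```

```text
time: 1.98
tool_pos: [485.3, 293.0, 323.8]
tcp_rot: [-179.9, 0.0, 104.9]
ft_force: [0.7, -0.0, -0.2]
finger_gap: 0.1
grip_force: 0.0
time: 2.35
tool_pos: [565.7, 300.3, 324.3]
tcp_rot: [-180.0, 0.0, 95.1]
ft_force: [0.3, 0.4, -0.3]
finger_gap: -0.0
grip_force: 0.0
[23.38 16.4  83.57  0.   80.07 18.31] [565.7 300.3 324.3] [-180.     0.    95.1]
(array([ -4.57290217,  89.22596598, 345.1536106 , 555.0264327 ]), array([10.33022869])) off 51.20649809185025
```

Run:
```python
from bench import *
import cv2,numpy as np
for n in("top","scene"):
    cv2.imwrite(f"pics/{n}1.png",snapshot(n)["img"][:,:,::-1])
a=np.hstack([cv2.resize(cv2.imread(f"pics/{n}1.png"),(400,300)) for n in("top","scene")]);cv2.imwrite("pics/both1.png",cv2.resize(a,(800,300)))
```

```text
(no output)
```

View pics/both1.png

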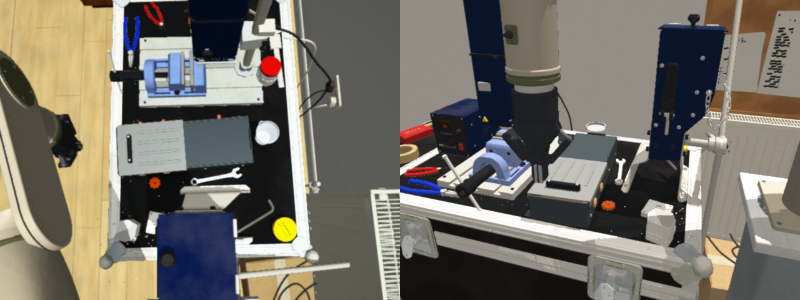

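Run:
```python
from h import *
for P in((72,87,535),(566,300,424),(566,300,151),(566,300,324),(402,60,410),(274,60,410)):print(P,proj("top",P).round(),proj("scene",P).round())
```

```text
(72, 87, 535) [187. 885.] [771. -83.]
(566, 300, 424) [ 21. 191.] [210.  34.]
(566, 300, 151) [126. 235.] [226. 289.]
(566, 300, 324) [ 70. 211.] [217. 141.]
(402, 60, 410) [255. 346.] [415.  41.]
(274, 60, 410) [256. 482.] [522.  45.]
```

View pics/top1.png

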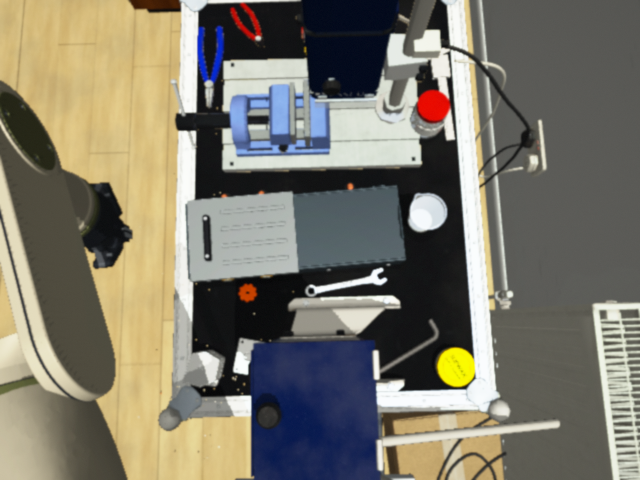

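Run:
```python
from h import *
for p in((115,370),(95,300),(60,180),(128,478),(110,420)):
  for z in(400,450,500,550):
    w=on("top",p,z);c=300-(566-w[0])*np.tan(np.radians(23.38));print(p,z,w.round(),"lateral from line",((c-w[1])*.918).round())
```

```text
(115, 370) 400 [381. 204.] lateral from line 15.0
(115, 370) 450 [386. 183.] lateral from line 36.0
(115, 370) 500 [390. 162.] lateral from line 57.0
(115, 370) 550 [394. 141.] lateral from line 78.0
(95, 300) 400 [453. 228.] lateral from line 21.0
(95, 300) 450 [450. 205.] lateral from line 41.0
(95, 300) 500 [448. 182.] lateral from line 62.0
(95, 300) 550 [445. 158.] lateral from line 82.0
(60, 180) 400 [583. 273.] lateral from line 31.0
(60, 180) 450 [568. 246.] lateral from line 51.0
(60, 180) 500 [553. 218.] lateral from line 70.0
(60, 180) 550 [538. 190.] lateral from line 89.0
(128, 478) 400 [278. 187.] lateral from line -10.0
(128, 478) 450 [292. 168.] lateral from line 13.0
(128, 478) 500 [307. 148.] lateral from line 36.0
(128, 478) 550 [321. 129.] lateral from line 60.0
(110, 420) 400 [333. 207.] lateral from line -7.0
(110, 420) 450 [342. 186.] lateral from line 16.0
(110, 420) 500 [351. 165.] lateral from line 39.0
(110, 420) 550 [360. 143.] lateral from line 62.0
```

The arm passes close to the blue press head (top at about z=410). I'll push with the tool leaned 30° to the left so the forearm stays clear of it.

```bash
python3 -m jog '0.03 -.26 .3 0 0 .027 1;0 0 0 0 -.167 0 1;0 0 0 0 -.167 0 1;0 0 0 0 -.166 0 1;.1 0 .173 0 0 0 1'; python3 -m jog '0 0 0 0 0 0 1'
python3 - <<'E'
from bench import *
import cv2,numpy as np
from scipy.spatial.transform import Rotation as R
s=sense();r=R.from_euler('xyz',s['tcp_rot'],degrees=True).as_matrix();p=np.array(s['tool_pos'])
print(s['joint_pos'].round(1) if hasattr(s['joint_pos'],'round') else s['joint_pos'],r.round(3),'tip',p+173*r[:,2])
for n in("scene","top"):cv2.imwrite(f"pics/{n}2.png",snapshot(n)["img"][:,:,::-1])
a=cv2.imread("pics/scene2.png")[180:420,120:440];b=cv2.imread("pics/top2.png")[140:380,0:320]
cv2.imwrite("pics/b2.png",cv2.resize(np.hstack([a,b]),(800,300)))
E
```

```text
time: 3.08
tool_pos: [538.7, 302.2, 274.7]
tcp_rot: [179.9, 30.0, 93.5]
ft_force: [-0.0, 0.7, 0.1]
finger_gap: -0.1
grip_force: 0.0
time: 3.2
tool_pos: [537.8, 300.5, 271.4]
tcp_rot: [-179.7, 29.9, 93.6]
ft_force: [-0.3, 0.3, -1.2]
finger_gap: -0.4
grip_force: 0.0
[ 32.2  23.9  82.8 -25.8  89.1  32.7] [[-0.054  0.998  0.026]
 [ 0.865  0.06  -0.498]
 [-0.499 -0.005 -0.867]] tip [542.21452784 214.31178535 121.47435016]
```

View pics/b2.png

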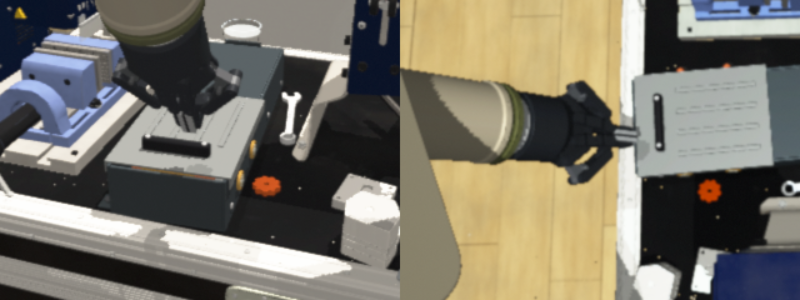

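Fingertips are just left of the bar and above it. The tip projects to about (638,133) in the right-hand crop, as planned. Descending.

```bash
python3 -m jog '.08 0 .2 0 0 0 1;.08 0 .2 0 0 0 1;0 0 0 0 0 0 1'; python3 -m jog '.01 0 .017 0 0 0 1;0 0 0 0 0 0 1'; python3 -m jog '.01 0 .017 0 0 0 1;0 0 0 0 0 0 1'
```

```text
time: 3.68
tool_pos: [538.2, 293.5, 228.5]
tcp_rot: [-179.7, 30.1, 93.5]
ft_force: [-1.8, -0.1, 0.3]
finger_gap: -0.0
grip_force: 0.0
time: 3.92
tool_pos: [539.6, 295.0, 230.6]
tcp_rot: [179.9, 30.0, 93.4]
ft_force: [-0.4, 0.0, 0.1]
finger_gap: 0.0
grip_force: 0.0
time: 4.18
tool_pos: [539.4, 294.9, 228.3]
tcp_rot: [180.0, 30.0, 93.4]
ft_force: [-0.1, 0.3, -0.2]
finger_gap: -0.1
grip_force: 0.0
```

```bash
python3 -m jog '-.036 0 .038 0 0 0 1;-.043 0 .025 0 0 0 1;-.043 0 .025 0 0 0 1;-.043 0 .025 0 0 0 1;-.043 0 .025 0 0 0 1'; python3 -m jog '-.043 0 .025 0 0 0 1;-.06 0 .035 0 0 0 1;-.06 0 .035 0 0 0 1;-.06 0 .035 0 0 0 1;-.06 0 .035 0 0 0 1'
```

```text
time: 4.8
tool_pos: [540.9, 269.6, 226.6]
tcp_rot: [180.0, 30.0, 93.4]
ft_force: [-0.1, 2.5, 1.5]
finger_gap: -0.2
grip_force: 1.3
time: 5.42
tool_pos: [542.9, 236.7, 226.6]
tcp_rot: [180.0, 30.0, 93.4]
ft_force: [-0.6, 3.8, 2.5]
finger_gap: -0.0
grip_force: 1.7
```

```bash
python3 -m jog '-.062 0 .034 0 0 0 1;-.06 0 .035 0 0 0 1;-.06 0 .035 0 0 0 1;-.06 0 .035 0 0 0 1;-.06 0 .035 0 0 0 1'; python3 -m jog '-.06 0 .035 0 0 0 1;-.06 0 .035 0 0 0 1;-.06 0 .035 0 0 0 1;0 0 0 0 0 0 1'
python3 - <<'E'
from bench import *
import cv2,numpy as np
for n in("scene","top"):cv2.imwrite(f"pics/{n}3.png",snapshot(n)["img"][:,:,::-1])
a=cv2.imread("pics/scene3.png");b=cv2.imread("pics/top3.png")
cv2.imwrite("pics/b3.png",np.hstack([a[0:400,160:560],b[80:480,60:460]]))
s=sense();print(s['joint_pos'])
E
```

```text
time: 6.05
tool_pos: [545.0, 202.0, 226.5]
tcp_rot: [180.0, 30.0, 93.4]
ft_force: [-0.5, 4.0, 2.5]
finger_gap: 0.1
grip_force: 1.8
time: 6.55
tool_pos: [546.1, 180.7, 226.1]
tcp_rot: [-180.0, 30.0, 93.4]
ft_force: [-1.0, -0.3, -0.3]
finger_gap: 0.1
grip_force: 0.0
[ 22.27949251  19.13433757  94.13579035 -28.83796008  78.91429546
  27.62027087]
```

View pics/b3.png

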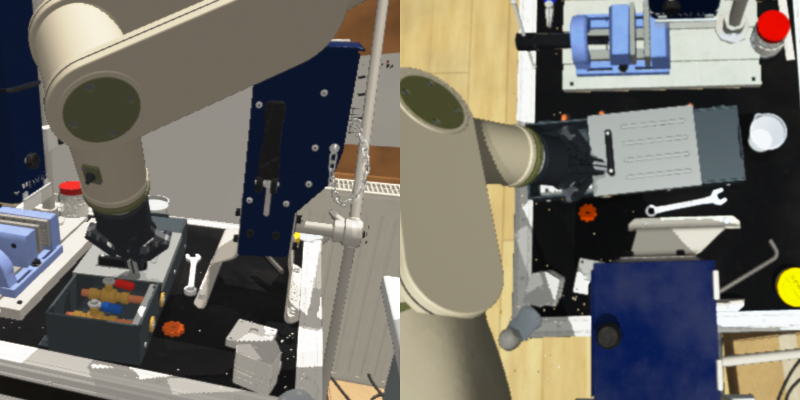

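Blue lever is left and red lever right, near (125,285) and (110,308) in the left panel, so red is at y=+58. The forearm is clear of the press head by about 90 px. Continuing to push.

```bash
python3 -m jog '-.045 0 .024 0 0 0 1;-.06 0 .035 0 0 0 1;-.06 0 .035 0 0 0 1;-.06 0 .035 0 0 0 1;-.06 0 .035 0 0 0 1'; python3 -m jog '-.06 0 .034 0 0 0 1;-.052 0 .03 0 0 0 1;-.052 0 .03 0 0 0 1;0 0 0 0 0 0 1'
python3 - <<'E'
from bench import *
import cv2,numpy as np
for n in("scene","top"):cv2.imwrite(f"pics/{n}4.png",snapshot(n)["img"][:,:,::-1])
a=cv2.imread("pics/scene4.png");b=cv2.imread("pics/top4.png")
cv2.imwrite("pics/b4.png",np.hstack([a[0:400,160:560],b[80:480,60:460]]))
E
```

```text
time: 7.28
tool_pos: [548.1, 148.2, 226.4]
tcp_rot: [-180.0, 30.0, 93.4]
ft_force: [0.5, 0.8, -0.6]
finger_gap: 0.1
grip_force: 0.7
time: 7.78
tool_pos: [549.3, 129.3, 226.6]
tcp_rot: [180.0, 30.0, 93.4]
ft_force: [0.5, -0.4, -0.6]
finger_gap: 0.1
grip_force: 0.0
```

View pics/b4.png

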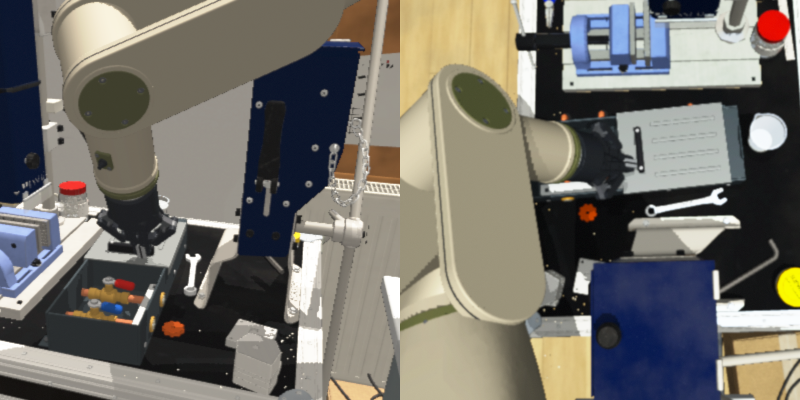

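```bash
python3 -m jog '-.043 0 .023 0 0 0 1;-.043 0 .025 0 0 0 1;-.035 0 .02 0 0 0 1;-.026 0 .015 0 0 0 1'; python3 -m jog '-.017 0 .01 0 0 0 1;-.017 0 .01 0 0 0 1';python3 -m jog '-.017 0 .01 0 0 0 1'; python3 -m jog '-.017 0 .01 0 0 0 1'
```

```text
time: 8.38
tool_pos: [550.2, 112.8, 226.7]
tcp_rot: [180.0, 30.0, 93.4]
ft_force: [-0.9, 3.1, 0.2]
finger_gap: 0.0
grip_force: 1.2
time: 8.62
tool_pos: [550.5, 109.1, 226.7]
tcp_rot: [180.0, 30.0, 93.4]
ft_force: [0.4, 2.5, 0.3]
finger_gap: -0.4
grip_force: 1.3
time: 8.75
tool_pos: [550.6, 107.1, 226.6]
tcp_rot: [180.0, 30.0, 93.4]
ft_force: [-1.3, 2.3, 0.6]
finger_gap: 0.2
grip_force: 1.3
time: 8.88
tool_pos: [550.7, 105.5, 226.7]
tcp_rot: [180.0, 29.9, 93.4]
ft_force: [-2.4, 12.2, 3.5]
finger_gap: -0.2
grip_force: 5.8
```

Stop reached: 12 N, and the bar works out to box y≈-33. Backing off and up for a clear view of the valves.

```bash
python3 -m jog '.087 0 -.05 0 0 0 1;-.25 0 -.433 0 0 0 1;.35 0 -.2 0 0 0 1;.41 0 -.24 0 0 0 1;.41 0 -.24 0 0 0 1'; python3 -m jog '.41 0 -.24 0 0 0 1;0 0 0 0 0 0 1'
python3 - <<'E'
from bench import *
from h import *
import cv2
for n in("scene","top"):
    s=snapshot(n);cv2.imwrite(f"pics/{n}5.png",s["img"][:,:,::-1]);h=cv2.cvtColor(s["img"],cv2.COLOR_RGB2HSV)
    H,S,V=h[...,0],h[...,1],h[...,2]
    for nm,m in(("red",((H<4)|(H>174))&(S>180)&(V>90)),("blue",(H>100)&(H<125)&(S>170)&(V>90))):
        m=m.astype(np.uint8)
        if n=="top":m[:185]=0;m[285:]=0;m[:,:185]=0;m[:,310:]=0
        else:m[:260]=0;m[350:]=0;m[:,:190]=0;m[:,330:]=0
        cs=[c for c in cv2.findContours(m,0,2)[0] if cv2.contourArea(c)>15]
        for c in cs:
            r=cv2.minAreaRect(c);W=np.array([on(n,p,55) for p in cv2.boxPoints(r)]);print(n,nm,cv2.contourArea(c),np.round(r[0]),W.mean(0).round(1),W.round().tolist())
a=cv2.imread("pics/scene5.png")[240:400,180:380];b=cv2.imread("pics/top5.png")[160:320,170:370]
cv2.imwrite("pics/b5.png",cv2.resize(np.hstack([a,b]),(800,320),interpolation=cv2.INTER_CUBIC))
E
```

```text
time: 9.5
tool_pos: [541.8, 251.7, 277.1]
tcp_rot: [180.0, 30.0, 93.4]
ft_force: [0.2, 0.5, -0.7]
finger_gap: -0.4
grip_force: 0.0
time: 9.75
tool_pos: [538.4, 301.1, 276.9]
tcp_rot: [180.0, 30.0, 93.6]
ft_force: [-0.2, -0.2, -0.5]
finger_gap: 0.1
grip_force: 0.0
scene red 133.0 [285. 284.] [562.4 109.8] [[575.0, 120.0], [581.0, 95.0], [549.0, 100.0], [544.0, 125.0]]
scene blue 142.5 [272. 307.] [558.2 178.5] [[571.0, 187.0], [576.0, 165.0], [545.0, 170.0], [540.0, 192.0]]
top red 88.0 [258. 241.] [565.4 105.5] [[551.0, 113.0], [582.0, 109.0], [580.0, 98.0], [549.0, 102.0]]
top blue 89.0 [219. 245.] [560.9 173.5] [[547.0, 181.0], [576.0, 178.0], [575.0, 166.0], [545.0, 169.0]]
```

View pics/b5.png

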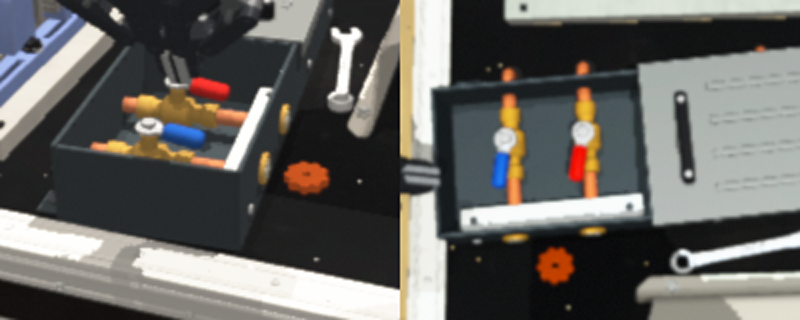

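Red sleeve centre is at top pixel (258,241), which puts the red pivot at about (594,101) and the lever about 0.19 rad from open. I'll go down on its right side, between it and the cover edge.

```bash
python3 - <<'E'
from h import *
print("bar",on("top",(312,228.5),85),"cap",on("top",(261.5,226),60),"blue cap",on("top",(222,229.5),60))
E
python3 -m jog '-.40 .033 .297 0 0 0 1;-.40 .033 .297 0 0 0 1;-.40 .033 .297 0 0 0 1;0 0 0 0 0 0 1;0 0 0 0 0 0 1'
```

```text
bar [580.41419361   8.01161932] cap [592.03600419  98.05788091] blue cap [587.67364153 168.09492537]
time: 10.48
tool_pos: [557.9, 149.2, 260.2]
tcp_rot: [180.0, 30.0, 93.3]
ft_force: [0.1, -0.1, -0.3]
finger_gap: 0.0
grip_force: 0.0
```

```bash
python3 -m jog '.13 0 .225 0 0 0 1;.1 0 .173 0 0 0 1;.05 0 .087 0 0 0 1;0 0 0 0 0 0 1'
python3 -m jog '.01 0 .017 0 0 0 1;.043 0 -.025 0 0 0 1;.043 0 -.025 0 0 0 1;.043 0 -.025 0 0 0 1;.043 0 -.025 0 0 0 1'
```

```text
time: 10.98
tool_pos: [557.5, 150.3, 203.0]
tcp_rot: [-179.9, 30.0, 93.5]
ft_force: [-0.0, -0.1, 1.5]
finger_gap: -0.4
grip_force: 0.0
time: 11.6
tool_pos: [556.8, 170.4, 202.3]
tcp_rot: [180.0, 30.0, 93.4]
ft_force: [-0.1, -4.2, 0.4]
finger_gap: 0.0
grip_force: 1.6
```

```bash
python3 -m jog '.043 0 -.025 0 0 0 1;.043 0 -.025 0 0 0 1;.043 0 -.025 0 0 0 1';python3 -m jog '.043 0 -.025 0 0 0 1;.043 0 -.025 0 0 0 1'
python3 -m jog '.036 .03 -.021 0 0 0 1;.036 .03 -.021 0 0 0 1;.036 .03 -.021 0 0 0 1'
```

```text
time: 11.98
tool_pos: [556.0, 184.9, 202.4]
tcp_rot: [180.0, 30.0, 93.4]
ft_force: [1.0, -3.7, 1.3]
finger_gap: 0.0
grip_force: 2.0
time: 12.22
tool_pos: [555.2, 195.0, 202.3]
tcp_rot: [-180.0, 30.0, 93.4]
ft_force: [-0.5, -3.6, 2.0]
finger_gap: -0.2
grip_force: 1.9
time: 12.6
tool_pos: [563.5, 208.2, 202.0]
tcp_rot: [-180.0, 30.0, 93.4]
ft_force: [-1.4, -2.6, 2.0]
finger_gap: 0.4
grip_force: 1.6
```

```bash
python3 -m jog '.034 .015 -.02 0 0 0 1;0 .02 0 0 0 0 1';python3 -m jog '0 .02 0 0 0 0 1';python3 -m jog '0 .02 0 0 0 0 1';python3 -m jog '0 .015 0 0 0 0 1'
```

```text
time: 12.85
tool_pos: [566.7, 212.6, 202.1]
tcp_rot: [-180.0, 29.9, 93.5]
ft_force: [-2.1, 1.4, 1.4]
finger_gap: -0.1
grip_force: 1.6
time: 12.98
tool_pos: [568.7, 212.6, 202.2]
tcp_rot: [-180.0, 29.9, 93.4]
ft_force: [-3.6, 2.0, 0.9]
finger_gap: 0.0
grip_force: 1.7
time: 13.1
tool_pos: [570.6, 212.5, 202.2]
tcp_rot: [-180.0, 30.0, 93.4]
ft_force: [-7.3, 2.9, 1.6]
finger_gap: 0.2
grip_force: 3.8
time: 13.22
tool_pos: [571.4, 212.6, 201.9]
tcp_rot: [-179.8, 30.0, 93.5]
ft_force: [-11.0, 3.6, 4.4]
finger_gap: 0.1
grip_force: 6.2
```

```bash
python3 -m jog '0 0 0 0 0 0 1;0 0 0 0 0 0 1'; python3 -m jog '0 -.1 0 0 0 0 1;0 -.05 0 0 0 0 1;-.15 0 -.26 0 0 0 1;-.25 0 -.433 0 0 0 1;.35 0 -.25 0 0 0 1'; python3 -m jog '.35 0 -.25 0 0 0 1;.35 0 -.25 0 0 0 1;0 0 0 0 0 0 1'
python3 - <<'E'
from bench import *
import cv2,numpy as np
for n in("scene","top"):cv2.imwrite(f"pics/{n}6.png",snapshot(n)["img"][:,:,::-1])
a=cv2.imread("pics/scene6.png")[240:400,180:380];b=cv2.imread("pics/top6.png")[160:320,170:370]
cv2.imwrite("pics/b6.png",cv2.resize(np.hstack([a,b]),(800,320),interpolation=cv2.INTER_CUBIC))
h=cv2.cvtColor(cv2.imread("pics/top6.png"),cv2.COLOR_BGR2HSV);H,S,V=cv2.split(h)
m=(((H<4)|(H>174))&(S>180)&(V>90)).astype(np.uint8);m[:185]=0;m[285:]=0;m[:,:185]=0;m[:,310:]=0
from h import on
c=max(cv2.findContours(m,0,2)[0],key=cv2.contourArea);print(np.array([on("top",p,55) for p in cv2.boxPoints(cv2.minAreaRect(c))]).round(1).tolist())
E
```

```text
time: 13.48
tool_pos: [571.3, 212.6, 201.9]
tcp_rot: [-179.8, 30.0, 93.5]
ft_force: [-8.9, 4.5, 4.3]
finger_gap: 0.0
grip_force: 5.2
time: 14.1
tool_pos: [556.7, 253.0, 292.0]
tcp_rot: [179.5, 29.9, 93.0]
ft_force: [1.0, 0.7, -0.2]
finger_gap: -0.1
grip_force: 0.0
time: 14.48
tool_pos: [549.2, 342.3, 295.3]
tcp_rot: [179.9, 29.9, 93.6]
ft_force: [0.3, 0.5, -0.5]
finger_gap: -0.1
grip_force: 0.0
[[599.7, 144.2], [598.9, 113.9], [586.2, 113.9], [587.0, 144.2]]
```

View pics/b6.png

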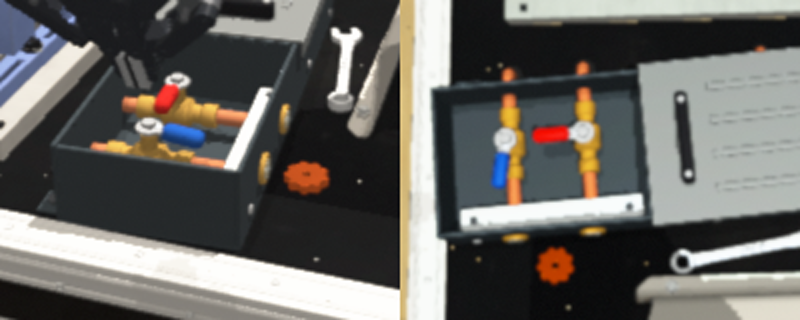

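Red lever lies square across its pipe (550,134 in the right panel). The blue lever, cover, casting and spanner are as before, and the arm is clear.

```bash
python3 -c "
from bench import *;print(hand_in())"
```

```text
the job is handed in; nothing more can be done
None
```

The job is handed in: the cover is against its right-hand stop and the red lever is shut square across its pipe. The last pictures show the blue lever, spanner and casting unmoved; I took no close-up of the beaker at the end. Pushing forces peaked at about 12 N, and I have no verdict back from the judge.

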